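# Shut the mould clamp

## Robot

A 6-joint arm with a two-finger parallel gripper is mounted at the origin on the work surface. World frame = base frame: x ahead of the robot, y to its left, z up, the work surface at z = 0. Lengths are in m, angles in degrees, forces in N, time in s.
With the tool pointing down it reaches from about 0.25 to 0.725 m from the base axis. Payload 9.7 kg.
Tool frame: the origin (TCP) lies on the centre line of the jaws, within the pads' length; the fingertips stand 17 mm ahead of it and the grasp point (between the pads) lies 2 mm behind it (bot.nose_length is the distance from the TCP to the fingertips, in m); x points along the fingers, y is the direction in which the jaws open and shut, and the axes are right-handed (so a half turn about x gives the same grasp; the last joint's range is limited). The gripper opens to 85 mm and grips with 20 to 120 N. Pads are 22 mm wide; open, the fingers measure 114 mm over their backs; the gripper's body (76 mm by 85 mm) begins 54 mm behind the grasp point. The pads swing forward as they close: fully open they stand 13 mm farther back than shut.
Start: joints at [-66.291, 4.979, 10.078, 95.1, 0, 90], TCP at [0.221, -0.504, 0.248] pointing down, gripper open.
Joint ranges: [-179.16, 179.16], [-48.56, 103.87], [-65.8, 70.77], [-126.05, 130.52], [-82.76, 87.17], [-180, 180]. Speed limits (degrees/s): [127.2, 127.2, 147.25, 180, 180, 180].

## Interface

Orientations are given as [roll, pitch, yaw] about the fixed x, y, z axes, in that order (R = Rz(yaw) Ry(pitch) Rx(roll)).
In Python, from workcell import bot, viewer, ticket gives the robot as it stands.
- The arm moves only by the tool jog_arm, never from a script. Its argument "deltas" is a list of rows, each an object of numbers: "fingers": the opening, from 0 (shut) to 1 (fully open); "x", "y", "z": the shift along the world's x, y, z in mm; "twist": the turn about the world's z in degrees. A call has 1 to 10 rows; each row is the pose to reach, as a shift and turn from the pose measured when the call began; what a row does not reach only later rows make up. A row lasts 1/10 s, in which the tool goes at most 50 mm and 8.59 degrees, less where a joint would pass 70% of its speed; a pose out of reach is approached as far as the arm can. A call with a gripper value outside its range is refused whole. The fingers move at their own pace and stop on an object; "grip_force" is the grip in N (left out, the last holds). Time passes only in rows, so rows that repeat a pose let the fingers close. It gives the time, the measured TCP pose, the force and the opening at its end, in the units of the state.
- bot.get_obs(): the state, without advancing time (a new reading comes with each control period).
- viewer.camera(name): name is "side" or "top"; returns a dict with "image" (480x640x3 uint8, red, green, blue), "fovy" (degrees; the focal length in pixels is half the picture's height over the tangent of half this angle, whatever the lens; pixels are square), "cx", "cy" (the principal point, pixels), "world_to_cam" (4x4, takes a point from world to camera coordinates). Camera axes: x right, y down, z forward; pixel columns grow to the right and rows downward; lengths in m; the calibration is good to about 2 mm. A picture is of the moment at which its call begins. There is no depth.
- ticket.job_done(): hands the job in, once; it reports no verdict.
The state is a dict: "time": time; "q": joint angles; "qd": joint speeds; "joint_efforts": joint torques, N m; "ee_pos": TCP position; "tcp_rot": TCP orientation; "wrist_force": force on the tool from outside, world axes, zero at the start; "torque": the same for the moment, N m; "opening": finger opening in m.
Only numpy, scipy, OpenCV 4.12 (cv2) and the standard library are available. Lean on these libraries where they do the work, as an engineer would, in place of code of your own. Each camera call takes 0.05 s, during which the arm holds its last target.

## Task

Shut the mould clamp on the bench: push the standing metal plate over with your fingertips so that it lies flat on the mould, keep it pressed down, and push it sideways by the ridge on its back until its side edge is tucked well beneath the clamp's fixed lip, then let go so that the lip alone holds it shut. Be gentle, do not pinch the ridge or lift anything, and leave the mould in its nest and the other things on the bench where they are.

Things in the scene. Friction and masses are not known exactly. Their poses are not given: they have to be found in the camera images.
- clamp: Mould clamp fixed to the bench, turned within 0.6 rad: aluminium base 130 x 142 x 8 mm with a nest for the mould, a hinge rod and a lip. Origin on the bench surface (z = 0) under the mould's centre; its x axis points from the mould to the rod, y from the mould to the lip, z up. The shut plate's top face is level, 38 mm above the bench.
- rod (a point): Middle of the hinge rod's axis: clamp x = +55 mm, y = +5 mm, 36 mm above the bench; the rod runs along the clamp's y between two ears (y = -63 and +73 mm) that rise to 44 mm.
- lip_edge (a point): Middle of the inner edge of the lip's flat underside: clamp x = -12, y = +44 mm, 41.5 mm above the bench. The lip is a fixed steel strip 4 mm thick, 40 mm long along x, overhanging from a wall at y = +72 to y = +44 mm; from there a lead-in slopes up and outward to y = +34 mm, 51 mm high. The shut plate's top is 3.5 mm under its flat.
- plate (a joint): Angle (rad) of the hinged aluminium plate: 0 = flat on the mould, free edge towards clamp -x; 1.57 = upright; 2.1 = leaning back (stop). Starts at 1.5 to 2.0. The plate is 80 mm wide along the rod, 4 mm thick, and reaches 90 mm from the rod axis. A spring raises it to about 1.2 when released, unless it is under the lip; folding takes about 2 N at the free edge.
- carriage (a joint): Travel (m) of the plate along its rod to the lip (clamp +y): 0 to 0.037 (stop); starts at 0 to 0.004, stays where left (friction about 1.5 N). The plate's middle line is at clamp y = -15 mm + travel, its lip-side edge at +25 mm + travel. The plate comes down clear of the lip while travel is under 0.008; from 0.027 its edge is 8 mm or more beneath the lip's flat: well tucked.
- plate_edge (a point): Middle of the plate's free edge (90 mm from the rod axis, half-way through its thickness).
- ridge (a point): Middle of the top of the plate's ridge, 52 mm from the rod axis. The ridge is 8 mm high, 8 mm wide and 60 mm long, at right angles to the rod, on the face that is the top when flat (facing clamp +x when upright). It spans from the plate's middle line to 8 mm towards the lip; beside it, on the side away from the lip, 40 mm of plate is bare.
- mould: Two-layer rubber mould block 70 x 60 x 24 mm, loose in the clamp's nest, its underside 8 mm and its top 32 mm above the bench. Origin: centre of its underside. Stays where it is.
- spare_mould: A second, like mould block, 70 x 60 x 24 mm, loose on the bench beside the clamp. Origin: centre of its underside. Leave alone.
- tub: White plastic tub, 68 mm wide, 70 mm high. Origin: centre of its underside. Leave alone.
- bowl: White ceramic bowl, 130 mm wide, 50 mm high. Origin: centre of its underside. Leave alone.
- brush: Bench brush 160 mm long, lying along its x axis. Origin: at its underside. Leave alone.
- bangle: Brass bangle, 68 mm wide, 8 mm high, lying flat. Origin: centre of its underside. Leave alone.
- mandrel: Wooden ring cone standing on a foot 44 mm wide, 85 mm high. Origin: centre of its underside. Leave alone.
Mind the look-alikes: they are no part of the job. What is shaped like the clamp but pink or turquoise is not meant.

How it is judged:
By the outcome, as a careful person would: the job done as asked, in the order asked, and still so for the second after the job is handed in, with the robot touching nothing.
It also fails if it takes over 38 s, if anything falls off the work surface, if the arm or the gripper's body presses on something with over 40 N, if the wrist force passes 120 N, or if a joint passes its speed limit or range.

## Working session

There is one attempt and no reset: what is moved stays moved. The work goes in short steps, Python scripts to look and compute and a tool call to move; the robot and the scene stay as the last step left them, time stands still between calls to the robot, and variables do not carry over. Pictures are saved under pics/ and viewed, and the job is handed in when it is done.

Besides the shell and the picture viewer there is one more tool, called after ">>>" by a JSON object that holds its "method" and its "body", one argument or row to a line. jog_arm: Moves the arm, as the interface text tells. Its arguments: {"type":"object","properties":{"deltas":{"type":"array"},"grip_force":{"type":"number"}},"required":["deltas"]}

```bash
mkdir -p pics; ls; cat > h.py <<'E'
import numpy as np,cv2
from workcell import bot,viewer,ticket
def shot(n,f):
    c=viewer.camera(n); cv2.imwrite('pics/'+f,c['image'][:,:,::-1]); return c
def K(c):
    f=240/np.tan(np.radians(c['fovy'])/2); return f
def proj(c,p):
    q=c['world_to_cam']@np.append(p,1); f=K(c); return np.array([c['cx']+f*q[0]/q[2],c['cy']+f*q[1]/q[2]])
def ray(c,u):
    T=np.linalg.inv(c['world_to_cam']); d=T[:3,:3]@np.array([(u[0]-c['cx'])/K(c),(u[1]-c['cy'])/K(c),1]); return T[:3,3],d/np.linalg.norm(d)
def onz(c,u,z):
    o,d=ray(c,u); return o+d*(z-o[2])/d[2]
def tri(c1,u1,c2,u2):
    o1,d1=ray(c1,u1);o2,d2=ray(c2,u2)
    A=np.stack([d1,-d2],1); s=np.linalg.lstsq(A,o2-o1,rcond=None)[0]
    a=o1+s[0]*d1;b=o2+s[1]*d2
    return (a+b)/2,np.linalg.norm(a-b)
E
python3 - <<'E'
from h import *
import pickle
d={n:shot(n,n+'1.png') for n in('top','side')}
pickle.dump(d,open('c1.pkl','wb'))
for n in d:
    c=d[n];print(n,c['fovy'],c['cx'],c['cy'],np.linalg.inv(c['world_to_cam']).round(3).tolist())
print(bot.get_obs(),bot.nose_length)
E
```

```text
pics
top 43.37433094275869 309.8790147228879 229.65831179952733 [[0.001, -0.983, 0.181, 0.331], [-1.0, -0.003, -0.009, 0.013], [0.01, -0.181, -0.983, 1.071], [0.0, 0.0, 0.0, 1.0]]
side 48.03017603440108 326.795700443529 247.95513649061203 [[-0.968, -0.108, 0.227, 0.301], [-0.251, 0.466, -0.849, 0.923], [-0.014, -0.878, -0.478, 0.572], [0.0, 0.0, 0.0, 1.0]]
{'time': 0.1, 'q': array([-6.62904774e+01,  5.00695657e+00,  1.00393441e+01,  9.51007680e+01,
        1.49764533e-06,  9.00013331e+01]), 'qd': array([-0.06712011, -0.08152526,  0.1166054 ,  0.00136109,  0.02231874,
       -0.12129686]), 'joint_efforts': array([-1.78676277e-03, -5.21563661e+01,  4.65652585e+01,  1.59914733e-02,
       -1.16110641e-07,  2.90041203e-05]), 'ee_pos': array([ 0.22107713, -0.50340041,  0.24766662]), 'tcp_rot': array([-89.99992177,  89.93161956, 113.70826772]), 'wrist_force': array([-1.30320729,  0.0721478 , -0.06328428]), 'torque': array([-0.02556408, -0.01030033,  0.02470625]), 'opening': 0.08493320890926605} 0.017
```

View pics/top1.png

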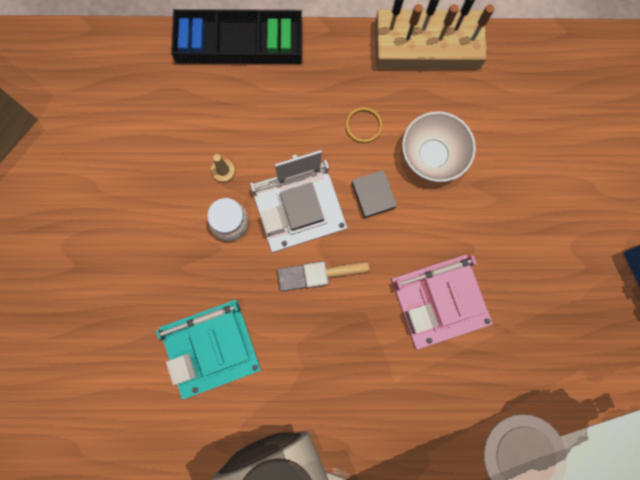

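View pics/side1.png

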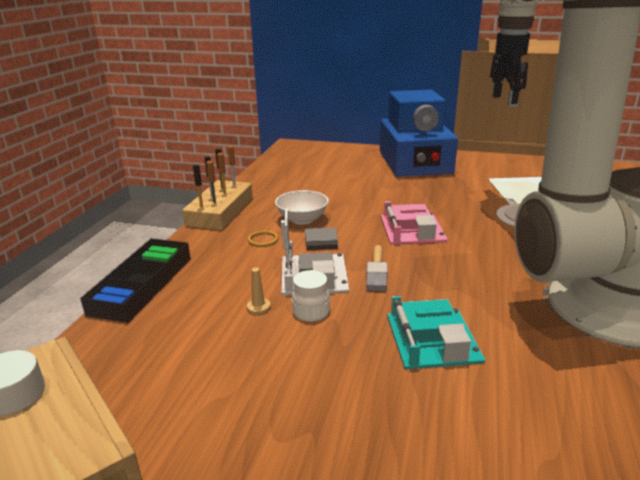

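The real clamp is the white one, around (299,207) in top and (315,265) in side. The rod points away from the robot, and the lip block at (274,220) is on the left (+y). I'll zoom in on it.

```bash
python3 - <<'E'
import cv2
a=cv2.imread('pics/top1.png')[140:260,230:360];cv2.imwrite('pics/t1z.png',cv2.resize(a,None,fx=5,fy=5,interpolation=cv2.INTER_CUBIC))
a=cv2.imread('pics/side1.png')[195:325,250:380];cv2.imwrite('pics/s1z.png',cv2.resize(a,None,fx=4.6,fy=4.6,interpolation=cv2.INTER_CUBIC))
E
```

```text
(no output)
```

View pics/t1z.png

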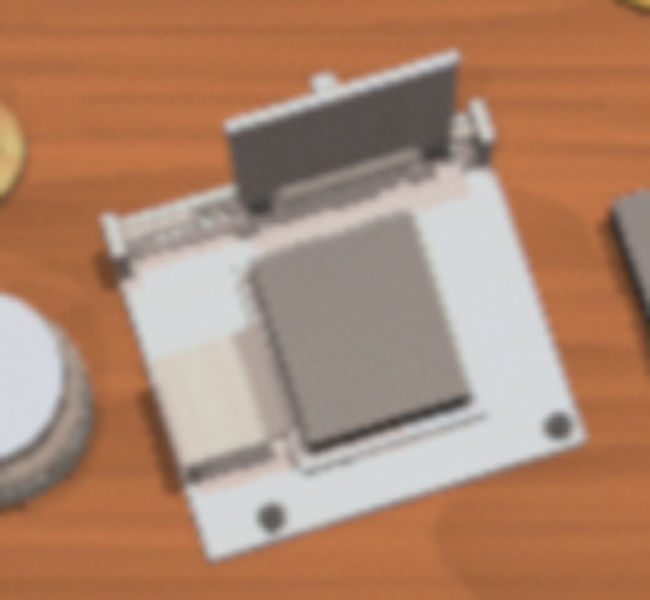

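View pics/s1z.png

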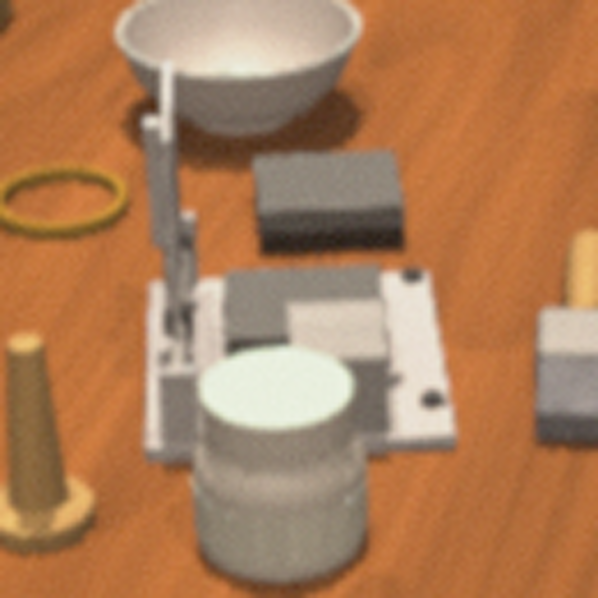

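```bash
cat > m.py <<'E'
from h import *
import pickle
d=pickle.load(open('c1.pkl','rb'));T=d['top'];S=d['side']
zt=lambda u,v:((u+.5)/5-.5+230,(v+.5)/5-.5+140)
zs=lambda u,v:((u+.5)/4.6-.5+250,(v+.5)/4.6-.5+195)
P=lambda n,p:print(n,(1000*np.array(p)).round(1))
E
python3 - <<'E'
from m import *
a=onz(T,zt(208,558),.008);b=onz(T,zt(585,438),.008);P('bl',a);P('br',b)
print(np.linalg.norm(a-b))
yv=(a-b)/np.linalg.norm(a-b); yaw=np.degrees(np.arctan2(-yv[0],yv[1]));print('yaw base',yaw)
m=[onz(T,zt(*p),.032) for p in[(250,262),(405,212),(470,400),(312,450)]]
for p in m:P('m',p)
print([np.linalg.norm(m[i]-m[(i+1)%4]).round(4) for i in range(4)]);
P('mould c',np.mean(m,0))
for q in (m[0]-m[1],m[3]-m[2]): print('yaw',np.degrees(np.arctan2(-q[0],q[1])))
for q in (m[0]-m[3],m[1]-m[2]): print('yaw',np.degrees(np.arctan2(q[1],q[0])))
for p in [(110,215),(478,102)]:P('ear',onz(T,zt(*p),.044))
for p in [(155,352),(235,335),(265,440),(190,470)]:P('lip',onz(T,zt(*p),.0455))
# plate: two views, lip-side free corner
c,g=tri(T,zt(228,127),S,zs(167,65));P('corner?',c);print(g)
c,g=tri(T,zt(457,55),S,zs(167,65));P('corner far?',c);print(g)
# bolts
for t,s in [((558,426),(413,275)),((271,518),(432,399))]:
    c,g=tri(T,zt(*t),S,zs(*s));P('bolt',c);print(g)
c,g=tri(T,zt(208,558),S,zs(453,440));P('base corner',c);print(g)
E
```

```text
bl [488.4  72.    8. ]
br [532.2 -62.5   8. ]
0.14152002632091767
yaw base 18.05304749852001
m [590.7  57.2  32. ]
m [609.2   2.4  32. ]
m [541.1 -20.5  32. ]
m [523.1  34.8  32. ]
[np.float64(0.0579), np.float64(0.0718), np.float64(0.0582), np.float64(0.0712)]
mould c [566.   18.5  32. ]
yaw 18.623648838847938
yaw 18.045027051467446
yaw 18.33288834538756
yaw 18.60891625365986
ear [604.5 106.   44. ]
ear [646.2 -23.3  44. ]
lip [555.1  89.3  45.5]
lip [561.2  61.6  45.5]
lip [524.1  50.8  45.5]
lip [513.5  76.6  45.5]
corner? [606.2  60.  158.5]
0.006924463639093122
corner far? [636.8 -13.7 124.1]
0.0015998594771216572
bolt [535.5 -52.8  10.2]
0.0012770824599030305
bolt [502.4  49.7   9.7]
0.00037421196234881647
base corner [488.4  72.1   5.2]
0.0007575514236324337
```

Clamp frame: the mould's centre is at about (566.5, 18.5) mm with yaw about 18.3°. The ears and lip agree with that to about 3 mm. The plate is close to upright, with travel about 2 mm. I'll shut the fingers, turn the jaws along the clamp's x axis, and go behind the bare side of the plate.

>>> {"method": "jog_arm", "body": {
  "deltas": [
    {"fingers": 0, "x": 30, "y": 36, "z": 0, "twist": 8},
    {"fingers": 0, "x": 60, "y": 72, "z": 0, "twist": 16},
    {"fingers": 0, "x": 90, "y": 108, "z": 0, "twist": 24},
    {"fingers": 0, "x": 120, "y": 144, "z": 0, "twist": 32},
    {"fingers": 0, "x": 150, "y": 180, "z": 0, "twist": 40},
    {"fingers": 0, "x": 180, "y": 216, "z": 0, "twist": 48},
    {"fingers": 0, "x": 210, "y": 252, "z": 0, "twist": 56},
    {"fingers": 0, "x": 240, "y": 288, "z": 0, "twist": 64},
    {"fingers": 0, "x": 270, "y": 324, "z": 0, "twist": 72},
    {"fingers": 0, "x": 300, "y": 360, "z": 0, "twist": 80}
  ],
  "grip_force": 40
}}

```text
time: 1.1
ee_pos: [0.5219, -0.1416, 0.2474]
tcp_rot: [-92.9, 89.9, -168.9]
wrist_force: [1.3, -1.5, 0.4]
opening: 0.0
```

>>> {"method": "jog_arm", "body": {
  "deltas": [
    {"fingers": 0, "x": 30, "y": 34, "z": 0, "twist": 4.5},
    {"fingers": 0, "x": 60, "y": 68, "z": 0, "twist": 4.5},
    {"fingers": 0, "x": 90, "y": 102, "z": 0, "twist": 4.5},
    {"fingers": 0, "x": 120, "y": 136, "z": 0, "twist": 4.5},
    {"fingers": 0, "x": 143, "y": 157, "z": 0, "twist": 4.5},
    {"fingers": 0, "x": 143, "y": 157, "z": -30, "twist": 4.5},
    {"fingers": 0, "x": 143, "y": 157, "z": -60, "twist": 4.5},
    {"fingers": 0, "x": 143, "y": 157, "z": -70, "twist": 4.5},
    {"fingers": 0, "x": 143, "y": 157, "z": -70, "twist": 4.5}
  ]
}}

```text
time: 2.0
ee_pos: [0.664, 0.0153, 0.1756]
tcp_rot: [-103.1, 89.7, -174.5]
wrist_force: [0.2, 0.2, 0.1]
opening: 0.0002
```

```bash
cat > look.py <<'E'
import sys
from h import *
k=sys.argv[1]
t=shot('top','tmp_t.png');s=shot('side','tmp_s.png')
A=t['image'][110:270,210:370,::-1];B=s['image'][150:330,220:400,::-1]
A=cv2.resize(A,(400,400),interpolation=cv2.INTER_CUBIC);B=cv2.resize(B,(400,400),interpolation=cv2.INTER_CUBIC)
cv2.imwrite('pics/%s.png'%k,np.hstack([A,B]))
import pickle;pickle.dump({'top':t,'side':s},open(k+'.pkl','wb'))
o=bot.get_obs()
p=o['ee_pos']*1000;a=np.radians(18.3);d=p[:2]-[566.5,18.5]
print('t',o['time'],'clamp',(np.cos(a)*d[0]+np.sin(a)*d[1]).round(1),(-np.sin(a)*d[0]+np.cos(a)*d[1]).round(1),'tip z',(p[2]-17).round(1),'rot',o['tcp_rot'].round(1),'F',o['wrist_force'].round(2))
E
python3 look.py l2
```

```text
t 2.1 clamp 92.5 -34.1 tip z 161.8 rot [ -53.7   90.  -125.2] F [ 0.64 -0.63 -0.3 ]
```

View pics/l2.png

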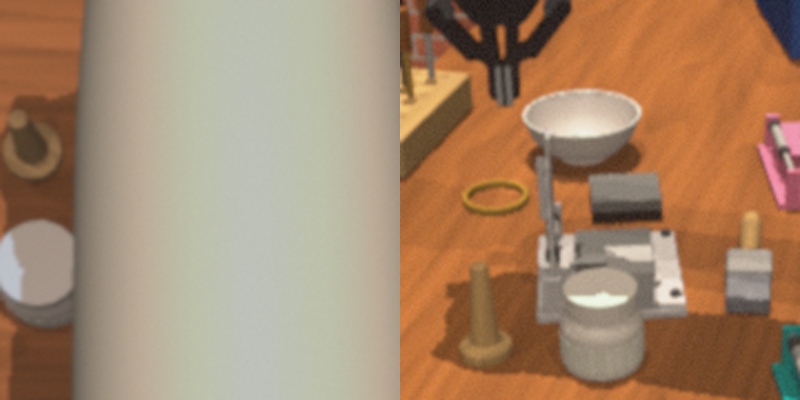

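>>> {"method": "jog_arm", "body": {
  "deltas": [
    {"fingers": 0, "x": 0, "y": 0, "z": -25, "twist": 0},
    {"fingers": 0, "x": 0, "y": 0, "z": -50, "twist": 0},
    {"fingers": 0, "x": 0, "y": 0, "z": -52, "twist": 0},
    {"fingers": 0, "x": -7, "y": -2.3, "z": -52, "twist": 0},
    {"fingers": 0, "x": -12, "y": -4, "z": -52, "twist": 0},
    {"fingers": 0, "x": -17, "y": -5.6, "z": -52, "twist": 0},
    {"fingers": 0, "x": -17, "y": -5.6, "z": -52, "twist": 0}
  ]
}}

```text
time: 2.8
ee_pos: [0.6478, 0.0093, 0.1284]
tcp_rot: [58.8, 89.9, -12.7]
wrist_force: [-0.0, -0.3, 0.5]
opening: -0.0001
```

```bash
python3 look.py l3
```

```text
t 2.9 clamp 74.7 -34.2 tip z 110.7 rot [ 53.6  89.9 -17.9] F [-0.41  0.63 -0.29]
```

View pics/l3.png

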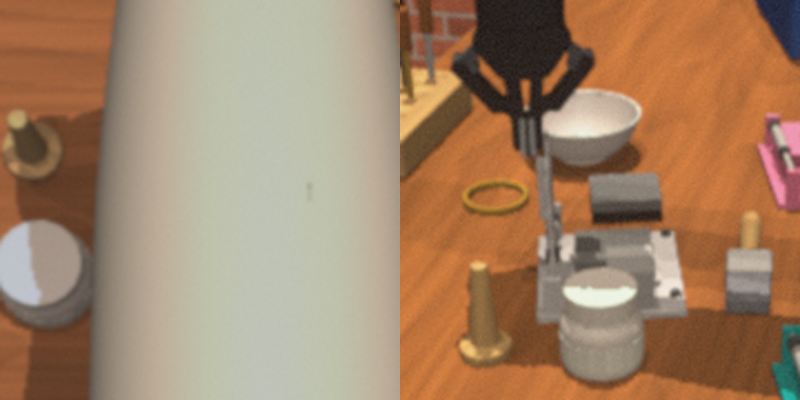

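>>> {"method": "jog_arm", "body": {
  "deltas": [
    {"fingers": 0, "x": -5, "y": -1.6, "z": 0, "twist": 0},
    {"fingers": 0, "x": -10, "y": -3.2, "z": 0, "twist": 0},
    {"fingers": 0, "x": -15, "y": -5, "z": -0.7, "twist": 0},
    {"fingers": 0, "x": -20, "y": -6.6, "z": -1.5, "twist": 0},
    {"fingers": 0, "x": -25, "y": -8.3, "z": -2.7, "twist": 0},
    {"fingers": 0, "x": -30, "y": -10, "z": -4.5, "twist": 0},
    {"fingers": 0, "x": -35, "y": -11.6, "z": -6.5, "twist": 0},
    {"fingers": 0, "x": -40, "y": -13.2, "z": -8.5, "twist": 0},
    {"fingers": 0, "x": -44, "y": -14.5, "z": -10.5, "twist": 0},
    {"fingers": 0, "x": -44, "y": -14.5, "z": -10.5, "twist": 0}
  ]
}}

```text
time: 3.9
ee_pos: [0.6035, -0.0052, 0.1168]
tcp_rot: [15.5, 90.0, -56.0]
wrist_force: [0.4, 0.0, -0.2]
opening: 0.0
```

```bash
python3 look.py l4
```

```text
t 4.0 clamp 28.2 -34.2 tip z 100.2 rot [ 42.4  89.9 -29.1] F [ 0.86 -0.02  0.06]
```

View pics/l4.png

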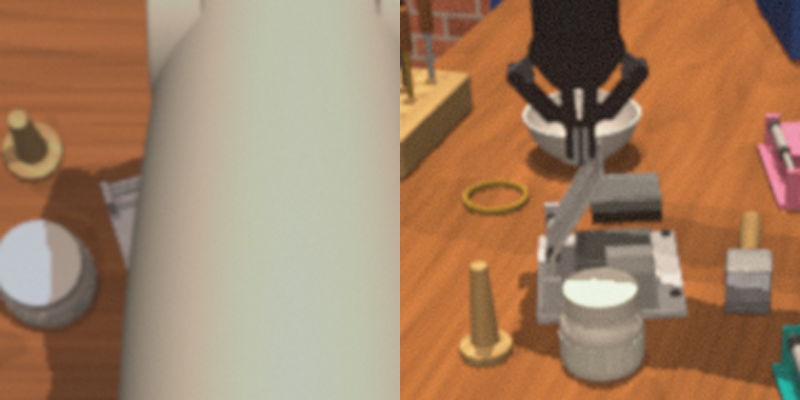

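The plate is tilting at about 60° and following the fingertip. Continuing along the arc.

>>> {"method": "jog_arm", "body": {
  "deltas": [
    {"fingers": 0, "x": -5, "y": -1.6, "z": -3, "twist": 0},
    {"fingers": 0, "x": -10, "y": -3.3, "z": -6.5, "twist": 0},
    {"fingers": 0, "x": -14.5, "y": -4.8, "z": -10.5, "twist": 0},
    {"fingers": 0, "x": -18.5, "y": -6.1, "z": -15, "twist": 0},
    {"fingers": 0, "x": -22, "y": -7.3, "z": -20, "twist": 0},
    {"fingers": 0, "x": -26, "y": -8.6, "z": -26, "twist": 0},
    {"fingers": 0, "x": -29, "y": -9.6, "z": -32, "twist": 0},
    {"fingers": 0, "x": -31.5, "y": -10.4, "z": -38, "twist": 0},
    {"fingers": 0, "x": -33.5, "y": -11, "z": -44, "twist": 0},
    {"fingers": 0, "x": -33.5, "y": -11, "z": -44, "twist": 0}
  ]
}}

```text
time: 5.0
ee_pos: [0.57, -0.0162, 0.0721]
tcp_rot: [-64.8, 90.0, -136.3]
wrist_force: [-0.4, -0.7, 0.3]
opening: 0.0003
```

```bash
python3 look.py l5
```

```text
t 5.1 clamp -7.1 -34.1 tip z 56.0 rot [ 33.4  90.  -38.1] F [-0.22 -0.02  0.54]
```

View pics/l5.png

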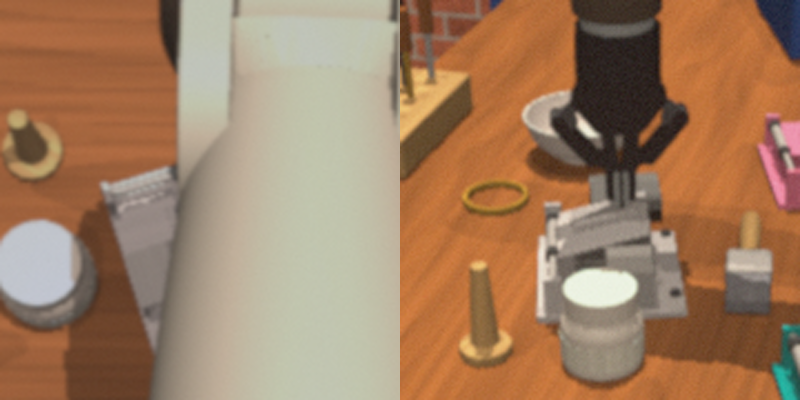

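>>> {"method": "jog_arm", "body": {
  "deltas": [
    {"fingers": 0, "x": -1, "y": -0.3, "z": -5, "twist": 0},
    {"fingers": 0, "x": -2, "y": -0.6, "z": -10, "twist": 0},
    {"fingers": 0, "x": -2, "y": -0.6, "z": -14, "twist": 0},
    {"fingers": 0, "x": -2, "y": -0.6, "z": -16, "twist": 0},
    {"fingers": 0, "x": -2, "y": -0.6, "z": -17, "twist": 0},
    {"fingers": 0, "x": -2, "y": -0.6, "z": -17, "twist": 0}
  ]
}}

```text
time: 5.7
ee_pos: [0.5683, -0.0167, 0.0558]
tcp_rot: [-10.1, 90.0, -81.6]
wrist_force: [0.5, -0.4, 0.9]
opening: -0.0
```

```bash
python3 look.py l6
```

```text
t 5.8 clamp -9.2 -34.0 tip z 39.0 rot [ 22.7  90.  -48.8] F [-0.83 -0.81  0.67]
```

View pics/l6.png

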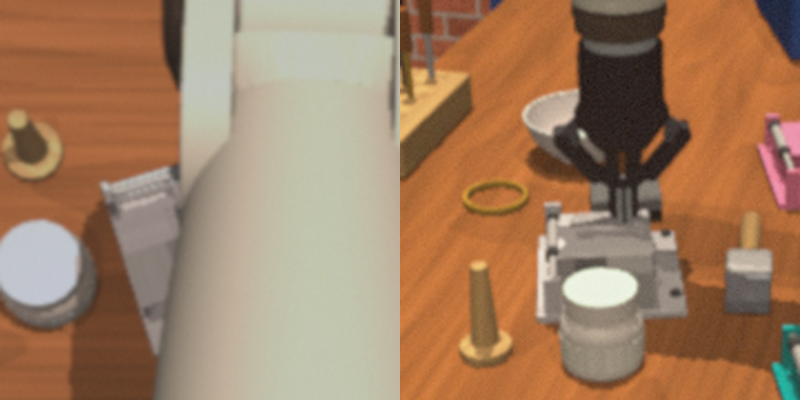

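>>> {"method": "jog_arm", "body": {
  "deltas": [
    {"fingers": 0, "x": 0, "y": 0, "z": -1, "twist": 0},
    {"fingers": 0, "x": 0, "y": 0, "z": -1, "twist": 0}
  ]
}}

```text
time: 6.0
ee_pos: [0.5684, -0.0167, 0.055]
tcp_rot: [30.6, 90.0, -40.9]
wrist_force: [-0.5, -0.8, 1.6]
opening: 0.0
```

>>> {"method": "jog_arm", "body": {
  "deltas": [
    {"fingers": 0, "x": 0, "y": 0, "z": -1, "twist": 0},
    {"fingers": 0, "x": 0, "y": 0, "z": -1, "twist": 0}
  ]
}}

```text
time: 6.2
ee_pos: [0.5686, -0.0167, 0.0543]
tcp_rot: [42.4, 89.9, -29.1]
wrist_force: [-1.9, -1.0, 4.1]
opening: -0.0
```

>>> {"method": "jog_arm", "body": {
  "deltas": [
    {"fingers": 0, "x": -0.6, "y": 1.9, "z": -0.6, "twist": 0},
    {"fingers": 0, "x": -1.2, "y": 3.8, "z": -0.6, "twist": 0},
    {"fingers": 0, "x": -1.9, "y": 5.7, "z": -0.6, "twist": 0},
    {"fingers": 0, "x": -2.5, "y": 7.6, "z": -0.6, "twist": 0},
    {"fingers": 0, "x": -3.1, "y": 9.5, "z": -0.6, "twist": 0}
  ]
}}

```text
time: 6.7
ee_pos: [0.5655, -0.0074, 0.0541]
tcp_rot: [29.7, 89.9, -41.8]
wrist_force: [-2.4, -2.0, 5.6]
opening: 0.0001
```

>>> {"method": "jog_arm", "body": {
  "deltas": [
    {"fingers": 0, "x": -0.6, "y": 1.9, "z": -0.6, "twist": 0},
    {"fingers": 0, "x": -1.2, "y": 3.8, "z": -0.6, "twist": 0},
    {"fingers": 0, "x": -1.9, "y": 5.7, "z": -0.6, "twist": 0}
  ]
}}

```text
time: 7.0
ee_pos: [0.5637, -0.0018, 0.054]
tcp_rot: [30.0, 89.9, -41.5]
wrist_force: [-1.8, -2.7, 5.5]
opening: 0.0003
```

```bash
python3 look.py l7
```

```text
t 7.1 clamp -9.0 -18.2 tip z 37.0 rot [ 32.7  89.9 -38.8] F [-1.8  -1.48  6.51]
```

View pics/l7.png

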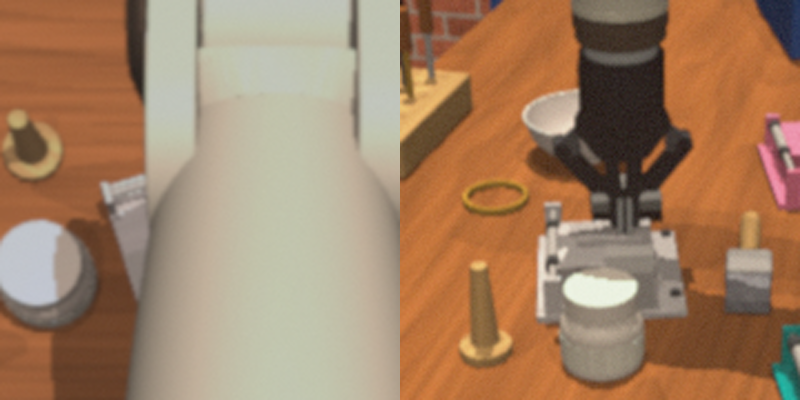

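>>> {"method": "jog_arm", "body": {
  "deltas": [
    {"fingers": 0, "x": -0.6, "y": 1.9, "z": -0.5, "twist": 0},
    {"fingers": 0, "x": -1.2, "y": 3.8, "z": -0.5, "twist": 0},
    {"fingers": 0, "x": -1.9, "y": 5.7, "z": -0.5, "twist": 0},
    {"fingers": 0, "x": -2.5, "y": 7.6, "z": -0.5, "twist": 0},
    {"fingers": 0, "x": -3.1, "y": 9.5, "z": -0.5, "twist": 0}
  ]
}}

```text
time: 7.6
ee_pos: [0.5606, 0.0077, 0.054]
tcp_rot: [29.6, 89.8, -41.9]
wrist_force: [-2.0, -2.4, 6.5]
opening: 0.0002
```

>>> {"method": "jog_arm", "body": {
  "deltas": [
    {"fingers": 0, "x": -0.6, "y": 1.9, "z": -0.5, "twist": 0},
    {"fingers": 0, "x": -1.2, "y": 3.8, "z": -0.5, "twist": 0},
    {"fingers": 0, "x": -1.9, "y": 5.7, "z": -0.5, "twist": 0},
    {"fingers": 0, "x": -2.5, "y": 7.6, "z": -0.5, "twist": 0}
  ]
}}

```text
time: 8.0
ee_pos: [0.5582, 0.0151, 0.054]
tcp_rot: [29.3, 89.8, -42.2]
wrist_force: [-2.1, -2.2, 5.9]
opening: 0.0001
```

```bash
python3 look.py l8
```

```text
t 8.1 clamp -8.9 -0.4 tip z 37.0 rot [ 30.3  89.8 -41.2] F [-2.49 -1.92  5.62]
```

View pics/l8.png

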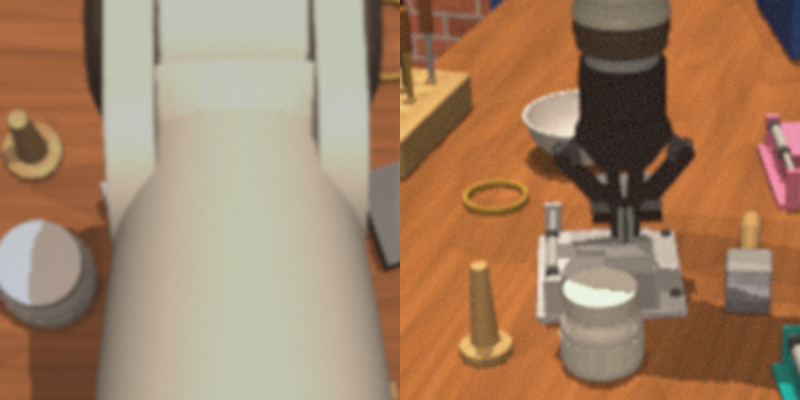

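>>> {"method": "jog_arm", "body": {
  "deltas": [
    {"fingers": 0, "x": -0.6, "y": 1.9, "z": -0.5, "twist": 0},
    {"fingers": 0, "x": -1.2, "y": 3.8, "z": -0.5, "twist": 0},
    {"fingers": 0, "x": -1.9, "y": 5.7, "z": -0.5, "twist": 0}
  ]
}}

```text
time: 8.4
ee_pos: [0.557, 0.0205, 0.0542]
tcp_rot: [34.1, 89.7, -37.4]
wrist_force: [1.8, -4.2, 5.9]
opening: 0.0001
```

>>> {"method": "jog_arm", "body": {
  "deltas": [
    {"fingers": 0, "x": -0.5, "y": 1.6, "z": -0.5, "twist": 0},
    {"fingers": 0, "x": -0.8, "y": 2.4, "z": -0.5, "twist": 0}
  ]
}}

```text
time: 8.6
ee_pos: [0.5568, 0.0226, 0.0543]
tcp_rot: [35.8, 89.5, -35.8]
wrist_force: [1.7, -3.8, 5.5]
opening: 0.0001
```

```bash
python3 look.py l9; python3 - <<'E'
import cv2
a=cv2.imread('pics/tmp_s.png')[205:305,270:390];cv2.imwrite('pics/s9z.png',cv2.resize(a,None,fx=6,fy=6,interpolation=cv2.INTER_CUBIC))
E
```

```text
t 8.7 clamp -8.0 7.0 tip z 37.3 rot [ 36.6  89.6 -35. ] F [ 1.12 -3.15  5.13]
```

View pics/s9z.png

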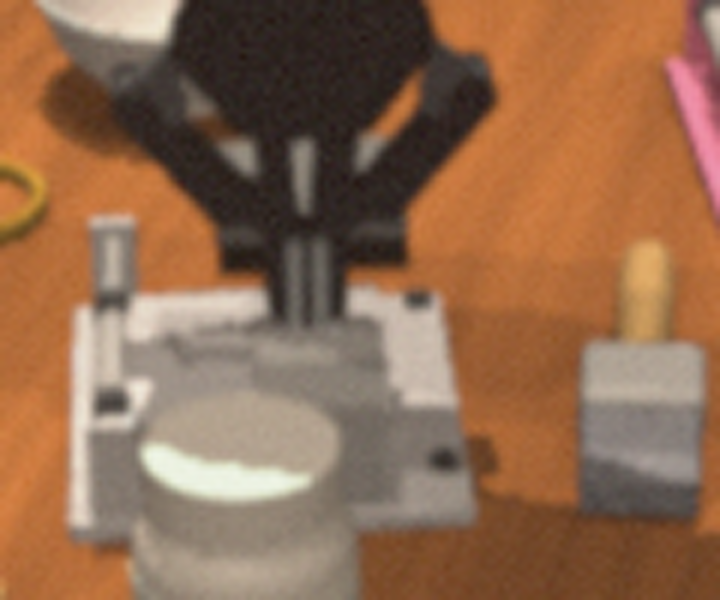

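```bash
python3 - <<'E'
from h import *
import pickle
a=np.radians(18.3);R=np.array([[np.cos(a),-np.sin(a)],[np.sin(a),np.cos(a)]])
W=lambda x,y,z:np.append(R@[x/1000,y/1000]+[.5665,.0185],z/1000)
S=pickle.load(open('l9.pkl','rb'))['side']
im=cv2.resize(S['image'][205:305,270:390,::-1],None,fx=6,fy=6,interpolation=cv2.INTER_CUBIC)
def L(pts,col):
    q=[((proj(S,W(*p))-[270,205]+.5)*6-.5).round().astype(int) for p in pts]
    cv2.polylines(im,[np.array(q)],True,col,1)
for t,col in((25,(0,255,255)),(37,(255,0,0))):
    L([(33,-15+t,46),(33,-7+t,46),(-27,-7+t,46),(-27,-15+t,46)],col)
L([(8,44,45.5),(8,72,45.5),(-32,72,45.5),(-32,44,45.5)],(0,255,0))
cv2.imwrite('pics/o9.png',im)
E
```

```text
(no output)
```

View pics/o9.png

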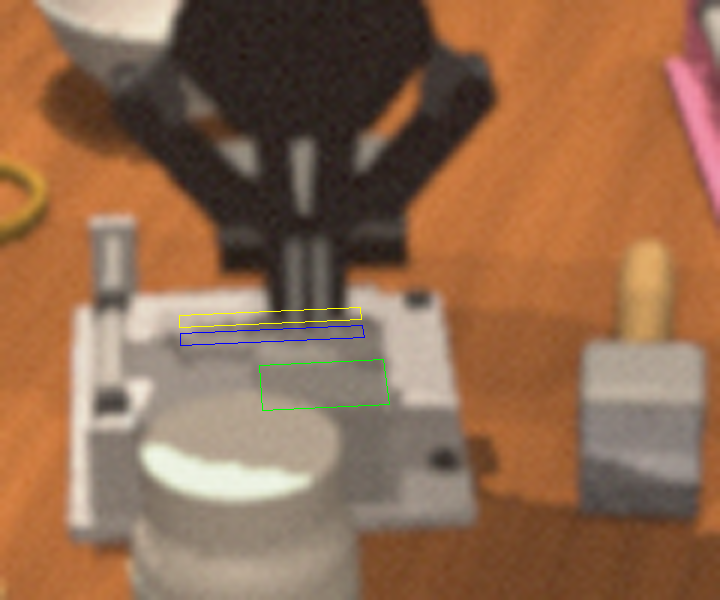

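The side view puts the ridge at roughly full travel. Friction from the press seems to have carried the plate along, so I'll bring the finger gently up against the ridge to confirm it is fully home.

>>> {"method": "jog_arm", "body": {
  "deltas": [
    {"fingers": 0, "x": -0.5, "y": 1.5, "z": -0.2, "twist": 0},
    {"fingers": 0, "x": -0.8, "y": 2.4, "z": -0.2, "twist": 0}
  ]
}}

```text
time: 8.9
ee_pos: [0.5563, 0.0249, 0.0544]
tcp_rot: [38.6, 89.5, -33.0]
wrist_force: [1.8, -3.4, 5.0]
opening: 0.0001
```

>>> {"method": "jog_arm", "body": {
  "deltas": [
    {"fingers": 0, "x": -0.5, "y": 1.5, "z": -0.2, "twist": 0},
    {"fingers": 0, "x": -0.6, "y": 1.9, "z": -0.2, "twist": 0}
  ]
}}

```text
time: 9.1
ee_pos: [0.5559, 0.0268, 0.0543]
tcp_rot: [38.8, 89.5, -32.8]
wrist_force: [1.9, -3.7, 4.1]
opening: -0.0
```

>>> {"method": "jog_arm", "body": {
  "deltas": [
    {"fingers": 0, "x": -0.5, "y": 1.5, "z": -0.3, "twist": 0},
    {"fingers": 0, "x": -0.5, "y": 1.5, "z": -0.3, "twist": 0}
  ]
}}

```text
time: 9.3
ee_pos: [0.5557, 0.0276, 0.0543]
tcp_rot: [32.5, 89.4, -39.1]
wrist_force: [0.4, -8.0, 5.0]
opening: 0.0
```

>>> {"method": "jog_arm", "body": {
  "deltas": [
    {"fingers": 0, "x": -0.5, "y": 1.5, "z": -0.3, "twist": 0},
    {"fingers": 0, "x": -0.5, "y": 1.5, "z": -0.3, "twist": 0}
  ]
}}

```text
time: 9.5
ee_pos: [0.5555, 0.028, 0.0543]
tcp_rot: [26.2, 89.2, -45.5]
wrist_force: [1.4, -10.1, 5.1]
opening: 0.0001
```

```bash
python3 look.py l10; python3 - <<'E'
import cv2
a=cv2.imread('pics/tmp_s.png')[205:305,270:390];cv2.imwrite('pics/s10z.png',cv2.resize(a,None,fx=6,fy=6,interpolation=cv2.INTER_CUBIC))
E
```

```text
t 9.6 clamp -7.4 12.5 tip z 37.3 rot [ 26.6  89.2 -45. ] F [ 1.89 -9.61  5.81]
```

View pics/s10z.png

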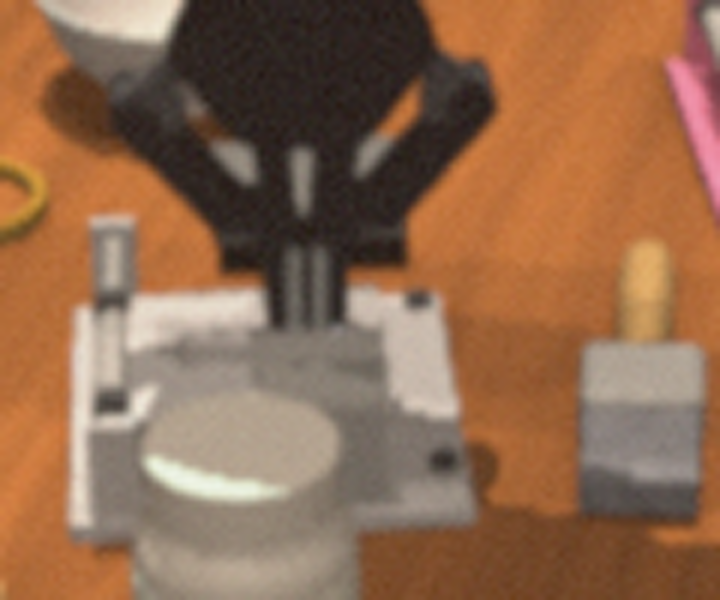

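The force rose to 10 N with the finger against the ridge, so the plate is at its stop. Now I'll release: back off from the ridge while unloading, then rise straight up and retreat.

>>> {"method": "jog_arm", "body": {
  "deltas": [
    {"fingers": 0, "x": 0.2, "y": -0.5, "z": 0.4, "twist": 0},
    {"fingers": 0, "x": 0.4, "y": -1.2, "z": 2, "twist": 0},
    {"fingers": 0, "x": 0.9, "y": -2.8, "z": 6, "twist": 0},
    {"fingers": 0, "x": 1, "y": -3, "z": 16, "twist": 0},
    {"fingers": 0, "x": 1, "y": -3, "z": 40, "twist": 0},
    {"fingers": 0, "x": 1, "y": -3, "z": 80, "twist": 0},
    {"fingers": 0, "x": 1, "y": -3, "z": 120, "twist": 0},
    {"fingers": 0, "x": 1, "y": -3, "z": 160, "twist": 0},
    {"fingers": 0, "x": -10, "y": -40, "z": 190, "twist": 0},
    {"fingers": 0, "x": -20, "y": -80, "z": 190, "twist": 0}
  ]
}}

```text
time: 10.6
ee_pos: [0.5362, -0.0516, 0.2495]
tcp_rot: [41.1, 88.9, -30.4]
wrist_force: [0.4, -0.7, -1.4]
opening: -0.0003
```

>>> {"method": "jog_arm", "body": {
  "deltas": [
    {"fingers": 0, "x": -25, "y": -40, "z": 0, "twist": 0},
    {"fingers": 0, "x": -50, "y": -80, "z": 0, "twist": 0},
    {"fingers": 0, "x": -75, "y": -120, "z": 0, "twist": 0},
    {"fingers": 0, "x": -100, "y": -160, "z": 0, "twist": 0},
    {"fingers": 0, "x": -125, "y": -200, "z": 0, "twist": 0},
    {"fingers": 0, "x": -150, "y": -240, "z": 0, "twist": 0},
    {"fingers": 0, "x": -175, "y": -280, "z": 0, "twist": 0},
    {"fingers": 0, "x": -200, "y": -320, "z": 0, "twist": 0},
    {"fingers": 0, "x": -225, "y": -360, "z": 0, "twist": 0},
    {"fingers": 0, "x": -225, "y": -360, "z": 0, "twist": 0}
  ]
}}

```text
time: 11.6
ee_pos: [0.3085, -0.4147, 0.2493]
tcp_rot: [40.9, 89.0, -30.9]
wrist_force: [0.6, 0.3, 0.0]
opening: -0.0002
```

```bash
python3 look.py l11
```

```text
t 11.7 clamp -378.1 -328.3 tip z 232.6 rot [ 44.3  89.  -27.3] F [-0.12  0.37  0.28]
```

View pics/l11.png

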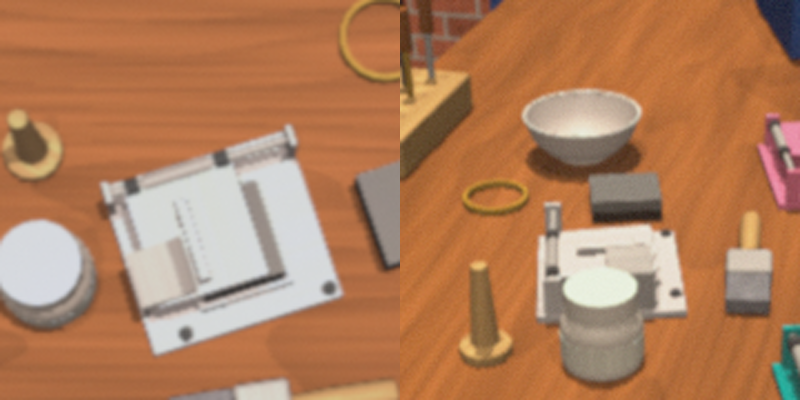

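View pics/tmp_t.png

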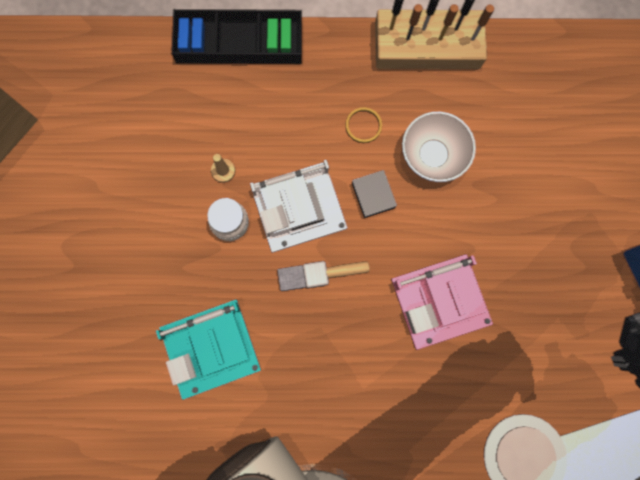

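```bash
python3 - <<'E'
from h import *
import pickle
T=pickle.load(open('l11.pkl','rb'))['top'];a=np.radians(18.3)
R=np.array([[np.cos(a),np.sin(a)],[-np.sin(a),np.cos(a)]])
for n,p,z in(('plate -y edge',(238,172),.038),('plate -y free corner',(270,273),.038),('mould -y corner',(286,274),.032)):
    w=onz(T,((p[0]+.5)/2.5-.5+210,(p[1]+.5)/2.5-.5+110),z);print(n,(R@(w[:2]*1000-[566.5,18.5])).round(1))
d=pickle.load(open('c1.pkl','rb'))['top']['image'].astype(int);e=T['image'].astype(int)
m=(np.abs(d-e).max(2)>60).astype(np.uint8);n,_,s,c=cv2.connectedComponentsWithStats(m)
print([s[i].tolist() for i in range(1,n) if s[i,4]>15])
A=cv2.resize(T['image'][150:255,240:355,::-1],None,fx=6,fy=6,interpolation=cv2.INTER_CUBIC);cv2.imwrite('pics/t11z.png',A[:600])
E
```

```text
plate -y edge [ 43.2 -20.6]
plate -y free corner [-33.  -19.1]
mould -y corner [-36.1 -30.1]
[[263, 150, 59, 40, 951], [259, 181, 6, 7, 30], [279, 185, 38, 43, 1004], [259, 192, 6, 17, 25], [612, 315, 28, 73, 1196], [459, 343, 16, 9, 43], [428, 369, 68, 14, 464], [490, 397, 31, 24, 170], [397, 403, 22, 6, 46], [397, 414, 49, 6, 153], [473, 420, 15, 12, 65], [266, 426, 42, 20, 436], [352, 435, 19, 9, 44], [491, 436, 97, 44, 847], [243, 440, 57, 40, 1053], [284, 441, 28, 25, 438], [208, 463, 17, 17, 41], [233, 475, 12, 5, 19], [217, 476, 14, 4, 33]]
```

View pics/t11z.png

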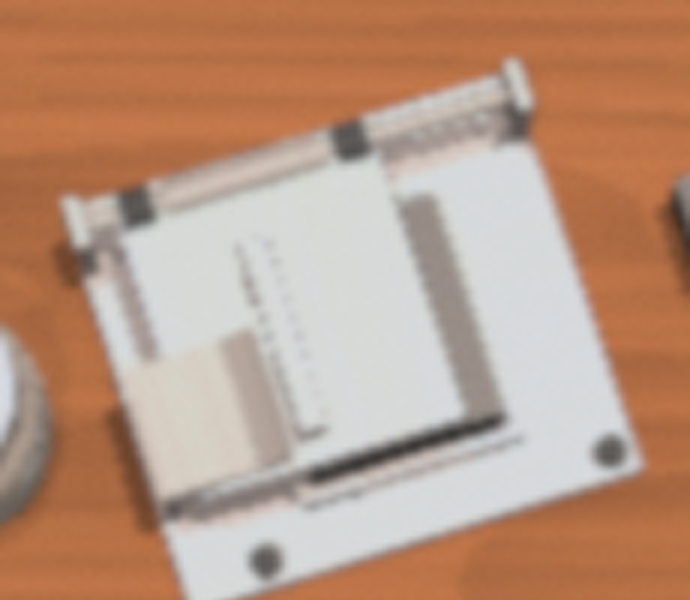

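The plate lies flat under the lip, and its outer edge at y ≈ -20 mm means about 35 mm of travel. The mould corner is where it should be (-36, -30), and nothing else changed. Handing in.

```bash
python3 -c "
from h import *
print(ticket.job_done())"
```

```text
the job is handed in; nothing more can be done
None
```

The clamp is shut and handed in at about 12 s. The plate lies flat on the mould with its side edge well under the lip, and the arm is clear of everything.

With the fingers shut, I tipped the plate over from behind on its bare side and pressed it down with about 5–6 N. I then slid it towards the lip until it stopped, backed off and rose straight up.

**Last checks (camera):**
- **Travel:** the plate's outer edge is at clamp y ≈ -20 mm, which means about 35 mm of travel against the 27 mm needed.
- **Holding:** the plate stayed flat for more than a second with nothing touching it.
- **Mould:** its visible corner is where it should be, about (-36, -30) mm.
- **Other objects:** comparing top views from before and after showed changes only at the plate, the arm and its shadow.

**Not quite as asked:** friction under the pressing fingertip seems to have carried the plate most of the way sideways. The finger clearly pushed on the ridge only at the end, against the stop, where the side force rose to about 10 N.

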